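# Lay the condiments on a guest's tray

### The arm

A 6-joint arm with a two-finger parallel gripper is mounted at the origin on the work surface. World frame = base frame: x ahead of the robot, y to its left, z up, the work surface at z = 0. Lengths are in m, angles in degrees, forces in N, time in s.
With the tool pointing down it reaches from about 0.35 to 0.875 m from the base axis. Payload 4.2 kg.
Tool frame: the origin (TCP) lies between the finger pads; the fingertips stand 25 mm ahead of it and the grasp point (between the pads) lies 6 mm ahead of it (r.tips_ahead is the distance from the TCP to the fingertips, in m); z points along the fingers, y is the direction in which the jaws open and shut (so a half turn about z gives the same grasp; the last joint's range is limited). The gripper opens to 87 mm and grips with 3 to 60 N. Pads are 19 mm wide; open, the fingers measure 117 mm over their backs; the gripper's body (75 mm by 190 mm) begins 51 mm behind the grasp point.
Start: joints at [82.941, 22.042, 0.453, 0, -68.411, -14.817], TCP at [0.233, 0.58, 0.248] pointing down, gripper open.
Joint ranges: [-179.83, 179.83], [-69.29, 118.12], [-61.27, 80.66], [-181.25, 117.63], [-171.15, -9.14], [-177.46, 177.46]. Speed limits (degrees/s): [159.86, 159.86, 180, 180, 180, 180].

### API

Orientations are given as a 3x3 rotation matrix whose columns are the frame's x, y, z axes.
In Python, from station import r, vision, finish_job gives the robot as it stands.
- The arm moves only by the shell command python3 -m jog 'ROWS'. ROWS is a JSON object of lists of equal length, an entry for each row: "rot": the turn, a rotation vector about the world's x, y, z in degrees, a list of three; "delta_pos": the shift along the world's x, y, z in mm, a list of three; "grip": the opening in per cent of the stroke, from 0 (shut) to 100 (fully open). A call has 1 to 10 rows; each row shifts and turns the commanded pose from where the row before left it; what a row does not reach is not made up. A row lasts 1/12 s, in which the tool goes at most 41.7 mm and 7.16 degrees, less where a joint would pass 70% of its speed; a pose out of reach is approached as far as the arm can. A call with a gripper value outside its range is refused whole. The fingers move at their own pace and stop on an object; the grip force is fixed at half the most. Time passes only in rows, so rows that do not move let the fingers close. It gives the time, the measured TCP pose, the force and the opening at its end, in the units of the state.
- r.sense(): the state, without advancing time (a new reading comes with each control period).
- vision.capture(name): name is "scene" or "top"; returns a dict with "frame" (480x640x3 uint8, red, green, blue), "K" (3x3 intrinsics, pixels), "xyz" and "orientation" of the camera in the world. Camera axes: x right, y up, looking along -z (the intrinsics and any distortion apply to the point x, -y, -z); pixel columns grow to the right and rows downward; lengths in m; the calibration is good to about 2 mm. A picture is of the moment at which its call begins. There is no depth.
- finish_job(): hands the job in, once; it reports no verdict.
The state is a dict: "time_s": time; "joints": joint angles; "joint_velocities": joint speeds; "effort": joint torques, N m; "tcp_pos": TCP position; "ee_rot": TCP orientation; "wrist_force": force on the tool from outside, world axes, zero at the start; "moment": the same for the moment, N m; "gripper_width": opening from 0.0 (shut) to 1.0 (fully open).
Only numpy, scipy, OpenCV 4.12 (cv2) and the standard library are available. Lean on these libraries where they do the work, as an engineer would, in place of code of your own. Each camera call takes 0.05 s, during which the arm holds its last target. There are 200 camera calls.

### The job

Lay the red tray for a guest: stand the blue teacup in the middle of the round cork mat with its wooden lid centred on top, and the soy bottle in the middle of the square slate mat. Stand the green-capped pepper shaker midway between the cup and the bottle, in line with them, and the toothpick holder straight behind the shaker (towards the tray's rear edge, away from the robot) with about 3 cm of clear space between the two. Leave the salt jar and the white sauce dish where they are, and leave everything upright and released.

Things in the scene. Friction and masses are not known exactly. Their poses are not given: they have to be found in the camera images.
- tray: Red lacquer serving tray, flat with no rim, fixed to the counter: 230 mm deep (its x), 300 mm wide (its y), 10 mm thick, a thin black stripe along its left and right edges. Origin: centre of its underside. Its x axis points to its rear, away from the robot (within about 0.3 rad of world x), y to its left.
- cork_mat: Round cork mat, 84 mm across, 4 mm thick, fixed on the tray. It and the slate mat lie side by side in one row parallel to the tray's y axis, 90 mm left and right of the tray's centre line and 30 mm nearer to the robot than the tray's centre; which is left and which right changes. Origin: centre of its underside (10 mm above the counter); the mat's top is 14 mm above the counter.
- slate_mat: Square black slate mat, 84 x 84 mm, 4 mm thick, fixed on the tray at the other end of the row. Origin: centre of its underside; its top is 14 mm above the counter.
- teacup: Blue ceramic teacup without handle, open at the top: 70 mm tall, 62 mm outside diameter from 12 mm above its foot to the rim (foot 52 mm), wall 4 mm, about 200 g. Starts standing upright on the counter. Origin: centre of its underside; z up.
- lid: Wooden lid for the teacup: flat light wood disc 68 mm in diameter and 8 mm thick, flat below, with a dark wood knob 20 mm in diameter and 22 mm tall in the middle of its top (30 mm tall overall), about 50 g. Starts knob up, flat on the counter. It rests loosely on the cup's rim. Origin: centre of its underside; z up.
- soy_bottle: Small dark brown soy sauce bottle with a red cap: 75 mm tall; body 50 mm in diameter up to 48 mm, red cap 32 mm in diameter from 54 mm to 75 mm; about 160 g. Starts upright on the counter. Origin: centre of its underside; z up.
- shaker: Pepper shaker: light wood cylinder 40 mm in diameter and 72 mm tall, the top 14 mm being a green cap; about 80 g. Starts upright on the counter. Origin: centre of its underside; z up.
- pick_holder: White ceramic toothpick holder: cylinder 40 mm in diameter and 60 mm tall, with toothpicks standing 3 mm above its rim; about 110 g. Starts upright on the counter. Origin: centre of its underside; z up.
- salt_jar: Bystander, not to be moved: clear glass salt jar with a yellow lid, 50 mm in diameter, 68 mm tall, loose on the counter among the other things (at any of the places). Origin: centre of its underside.
- saucer: Bystander, not to be moved: white sauce dish, 60 mm across the rim, 16 mm tall, standing loose in the tray's rear right corner. Origin: centre of its underside.
Things that resemble listed ones, but are neither listed nor needed, are in the scene too. Of the things that look like the pick_holder, take the one that is nearest to the robot's base at the start.

How it is judged:
By the outcome, as a careful person would: the job done as asked, in the order asked, and still so for the second after the job is handed in, with the robot touching nothing.
It also fails if it takes over 131 s, if anything falls off the work surface, if the arm or the gripper's body presses on something with over 40 N, if the wrist force passes 120 N, or if a joint passes its speed limit or range.

## Working session

There is one attempt and no reset: what is moved stays moved. The work goes in short steps, Python scripts to look and compute and a shell command to move; the robot and the scene stay as the last step left them, time stands still between calls to the robot, and variables do not carry over. Pictures are saved under pics/ and viewed, about 12 in all and at most 16, crops included, and the job is handed in when it is done.

```bash
ls; mkdir -p pics
python3 - <<'E'
from station import r, vision
import cv2,numpy as np
for n in("scene","top"):
    c=vision.capture(n); cv2.imwrite(f"pics/{n}0.png",c["frame"][:,:,::-1]); print(n,np.round(c["K"],1).tolist(),np.round(c["xyz"],3),np.round(c["orientation"],3).tolist(),[k for k in c])
s=r.sense();print(s["time_s"],s["tcp_pos"],np.round(s["ee_rot"],3),s["gripper_width"],s["wrist_force"])
E
```

```text
pics
scene [[623.7, 0.0, 314.6], [0.0, 623.7, 237.2], [0.0, 0.0, 1.0]] [1.313 0.278 1.206] [[-0.409, -0.751, 0.517], [0.912, -0.347, 0.218], [0.015, 0.561, 0.827]] ['frame', 'K', 'xyz', 'orientation']
top [[609.8, 0.0, 318.3], [0.0, 609.8, 243.5], [0.0, 0.0, 1.0]] [ 0.313 -0.03   1.295] [[-0.045, 0.979, -0.197], [-0.999, -0.043, 0.014], [0.005, 0.198, 0.98]] ['frame', 'K', 'xyz', 'orientation']
0.1 [0.23267535 0.57956207 0.2465678 ] [[ 0.928 -0.373 -0.001]
 [-0.373 -0.928 -0.002]
 [ 0.     0.002 -1.   ]] 1.0017772604232373 [-0.09980235 -0.04283455  0.40638591]
```

View pics/scene0.png

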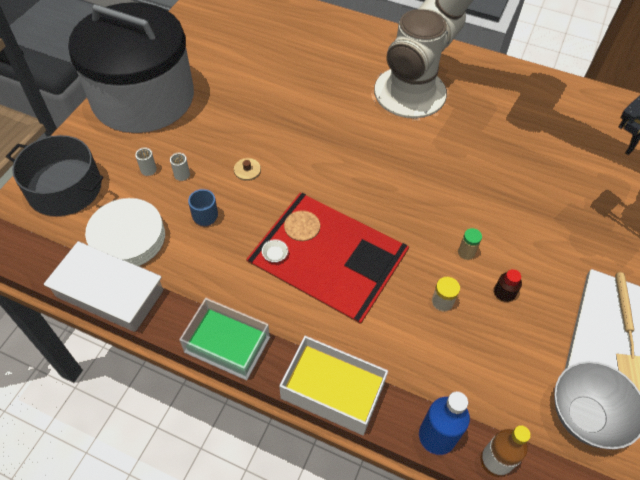

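View pics/top0.png

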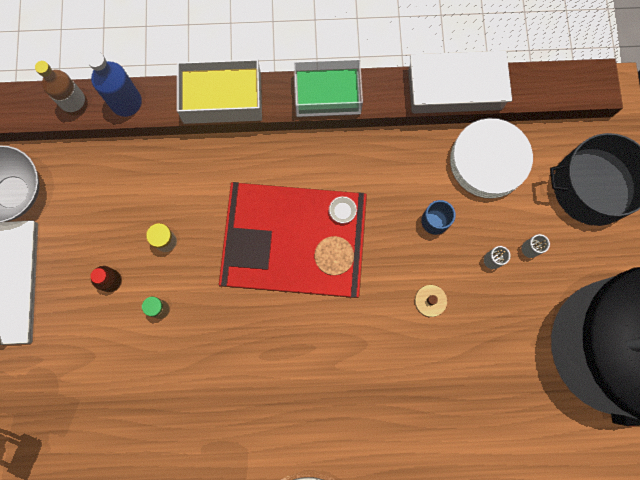

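Top view (x up, y left): cup (438,217), lid (431,301), soy bottle (105,278), shaker (153,307), salt jar (159,236), cork mat (334,255), slate mat (249,248) and saucer (342,210). The pick-holder candidates are at (497,258) and (538,245). The first looks nearer the base, which I'll confirm by position.

```bash
cat > h.py <<'E'
from station import r, vision
import cv2,numpy as np
def cap(n):
    c=vision.capture(n); c["hsv"]=cv2.cvtColor(c["frame"],cv2.COLOR_RGB2HSV); return c
def ray(c,u,v,z):
    d=np.linalg.inv(c["K"])@[u,v,1]; d=c["orientation"]@(d*[1,-1,-1]); p=c["xyz"]
    return (p+d*(z-p[2])/d[2])[:2]
def proj(c,P):
    q=c["orientation"].T@(np.asarray(P,float)-c["xyz"]); q=c["K"]@(q*[1,-1,-1]); return q[:2]/q[2]
def blob(c,lo,hi,near,rad=35,lo2=None,hi2=None):
    """centroid, area of mask within rad px of near (largest component)"""
    m=cv2.inRange(c["hsv"],np.array(lo),np.array(hi))
    if lo2 is not None: m|=cv2.inRange(c["hsv"],np.array(lo2),np.array(hi2))
    k=np.zeros_like(m); cv2.circle(k,tuple(int(x) for x in near),rad,255,-1); m&=k
    n,l,s,ce=cv2.connectedComponentsWithStats(m)
    if n<2: return None
    i=1+np.argmax(s[1:,4]); return ce[i],s[i]
COL={"cup":((100,90,20),(125,255,255),.035),"green":((50,100,40),(80,255,255),.065),"yellow":((24,120,80),(35,255,255),.062),
 "redcap":((0,150,60),(6,255,255),.0645,(172,150,60),(180,255,255))}
def find(c,name,near,rad=30,dz=0):
    k=COL[name]; b=blob(c,k[0],k[1],near,rad,*k[3:]); 
    return None if b is None else (ray(c,*b[0],k[2]+dz),b[0].round(1),b[1][2:].tolist())
E
python3 - <<'E'
from h import *
t=cap("top");s=cap("scene")
for n,a,b in(("cup",(438,217),(203,208)),("green",(153,307),(471,240)),("yellow",(159,236),(447,290)),("redcap",(105,278),(511,280))):
    print(n,find(t,n,a),find(s,n,b))
# tray: red mask min-area rect incl. stripes
for c,near in((t,(293,240)),(s,(328,256))):
    m=cv2.inRange(c["hsv"],(0,150,60),(8,255,255))|cv2.inRange(c["hsv"],(172,150,60),(180,255,255))
    n,l,st,ce=cv2.connectedComponentsWithStats(m); i=1+np.argmax(st[1:,4])
    cn=max(cv2.findContours((l==i).astype(np.uint8),cv2.RETR_EXTERNAL,cv2.CHAIN_APPROX_NONE)[0],key=len)
    P=np.array([ray(c,*p[0],.010) for p in cn],np.float32)*1000
    R=cv2.minAreaRect(P); print("tray red",R)
    # dark slate, cork
    k=np.zeros_like(m); cv2.fillConvexPoly(k,cv2.convexHull(cn),255)
    k=cv2.erode(k,np.ones((5,5)))
    for nm,lo,hi,z in(("slate",(0,0,0),(180,120,90),.014),("cork",(8,60,110),(25,200,255),.014)):
        mm=cv2.inRange(c["hsv"],lo,hi)&k
        mm=cv2.morphologyEx(mm,cv2.MORPH_OPEN,np.ones((3,3)))
        cs=max(cv2.findContours(mm,cv2.RETR_EXTERNAL,cv2.CHAIN_APPROX_NONE)[0],key=cv2.contourArea)
        P=np.array([ray(c,*p[0],z) for p in cs],np.float32)*1000
        print(nm,cv2.minAreaRect(P), cv2.minEnclosingCircle(P) if nm=="cork" else "")
# knob: dark inside lid
for c,near in((t,(431,300)),(s,(247,167))):
    print("knob",[ (ray(c,*b[0],.019),b[0].round(1),b[1][2:]) for b in [blob(c,(0,60,10),(20,255,120),near,10)] if b])
    b=blob(c,(14,50,150),(28,190,255),near,20); print("lid",b and (ray(c,*b[0],.006),b[0].round(1),b[1][2:]))
a=cv2.resize(t["frame"][190:330,390:570],None,fx=4,fy=4,interpolation=cv2.INTER_CUBIC)
cv2.imwrite("pics/crop1.png",a[:,:,::-1])
for p in((497,258),(538,245)): q=ray(t,*p,.03); print("pick",q,np.hypot(*q))
for p in((179,166),(146,161)): q=ray(s,*p,.03); print("pick",q,np.hypot(*q))
E
```

```text
cup (array([ 0.6143073 , -0.30637157]), array([438.5, 216.5]), [33, 34, 716]) (array([ 0.61137775, -0.30366747]), array([203. , 206.6]), [28, 35, 751])
green (array([0.44733621, 0.2932794 ]), array([151.5, 306. ]), [20, 19, 297]) (array([0.45035589, 0.29472832]), array([472.5, 236.3]), [18, 17, 231])
yellow (array([0.59452065, 0.28186017]), array([158.1, 234.7]), [24, 24, 431]) (array([0.59735169, 0.28376116]), array([447.7, 287.6]), [23, 23, 405])
redcap (array([0.51407772, 0.40052014]), array([ 99. , 275.5]), [19, 18, 231]) (array([0.51779433, 0.40196653]), array([512.3, 277.6]), [17, 19, 236])
tray red ((585.2896728515625, 4.992706298828125), (265.0078125, 229.9068145751953), 82.52000427246094)
slate ((567.5330200195312, 96.63545227050781), (78.98084259033203, 82.49696350097656), 82.63001251220703) 
cork ((544.9635620117188, -79.8894271850586), (79.13875579833984, 82.43013000488281), 87.48339080810547) ((544.3794555664062, -80.30474090576172), 42.08887481689453)
tray red ((593.3718872070312, 14.63421630859375), (285.970703125, 230.34994506835938), 82.43923950195312)
slate ((606.77
[... 158 characters left out ...]
, 85.48616027832031), 81.26673889160156) ((549.1207885742188, -78.29216766357422), 42.9705696105957)
knob [(array([ 0.43899751, -0.27809617]), array([430.5, 300.1]), array([11, 10, 46], dtype=int32))]
lid (array([ 0.43984741, -0.28155765]), array([431. , 300.2]), array([ 33,  33, 721], dtype=int32))
knob [(array([ 0.44720125, -0.27575722]), array([246.7, 166.3]), array([ 8,  9, 51], dtype=int32))]
lid (array([ 0.43847425, -0.28182659]), array([246.6, 166.5]), array([ 41,  40, 878], dtype=int32))
pick [ 0.52031433 -0.4233445 ] 0.6707813115078577
pick [ 0.54436858 -0.51313052] 0.7480909585445352
pick [ 0.52440345 -0.4219166 ] 0.6730621030971773
pick [ 0.54469093 -0.50399511] 0.7420911516405797
```

View pics/crop1.png

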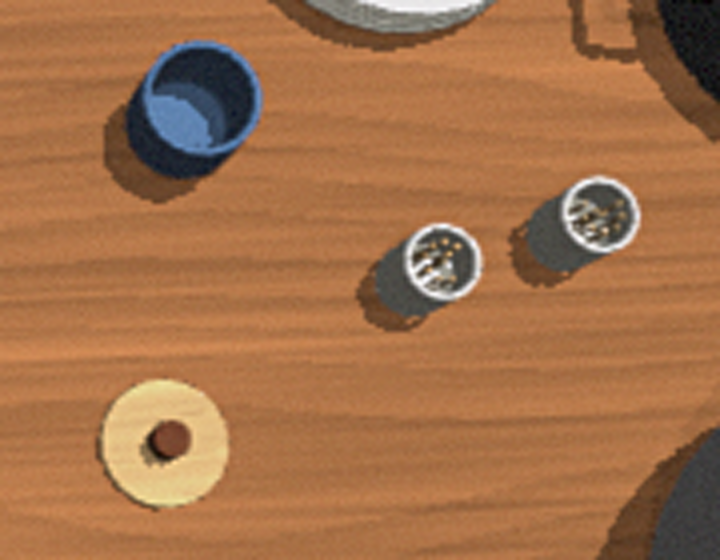

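The near-holder candidates are (497,258) at 0.67 m and (538,245) at 0.745 m from the base. I take the first because it is nearest, and the crop confirms both look alike. Next I'll pin down the tray frame.

Run:
```python
from h import *
t=cap("top")
a=cv2.resize(t["frame"][175:305,210:380],None,fx=4.6,fy=4.6,interpolation=cv2.INTER_CUBIC)
cv2.imwrite("pics/crop2.png",a[:,:,::-1])
```

```text
(no output)
```

View pics/crop2.png

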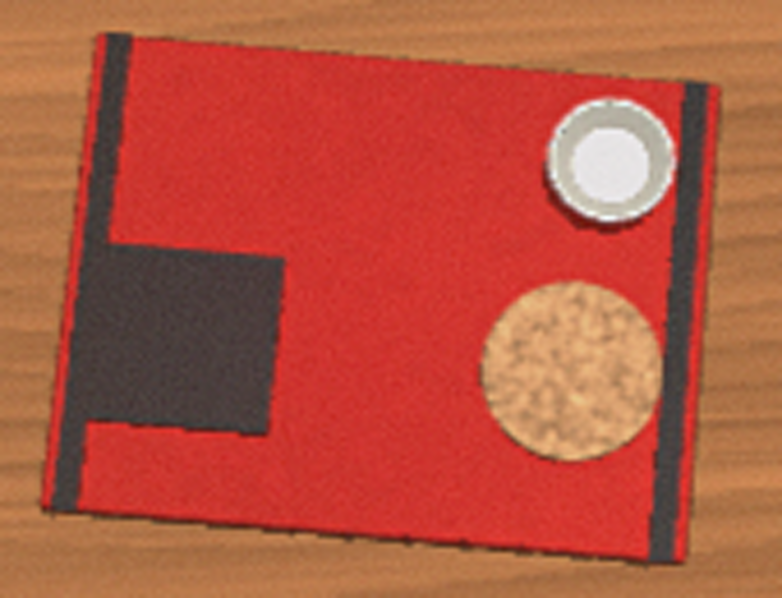

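Run:
```python
from h import *
t=cap("top");s=cap("scene")
g=lambda x,y,z:ray(t,x/4.6+210-.4,y/4.6+175-.4,z)*1000
C=np.array([g(98,33,.01),g(721,86,.01),g(686,563,.01),g(42,510,.01)]);c=C.mean(0);print(C.round(1),c)
print([np.linalg.norm(C[i]-C[i-1]).round(1) for i in range(4)])
y=(C[0]-C[1]+C[3]-C[2]);y/=np.linalg.norm(y);x=np.array([y[1],-y[0]]);print("th",np.degrees(np.arctan2(x[1],x[0])))
print("slate pred",c-30*x+90*y,"cork pred",c-30*x-90*y)
e=np.array([g(286,259,.014),g(268,436,.014)]);print("slate from inner edge",e.mean(0)+42*y, "cork",g(573,371,.014))
# scene tray by mask hull
m=cv2.inRange(s["hsv"],(0,150,60),(8,255,255))|cv2.inRange(s["hsv"],(172,150,60),(180,255,255))
k=np.zeros_like(m);cv2.circle(k,(328,256),88,255,-1);m&=k
P=np.array([ray(s,*p,.01) for p in np.argwhere(m)[:,::-1]],np.float32)*1000
R=cv2.minAreaRect(P);print(R)
def cyl(c,lo,hi,near,rad,z):
    b=blob(c,lo,hi,near,rad);return b and (ray(c,*b[0],z),b[0].round(1),b[1][2:])
# pick holder: rim at z=.06 top crop
print("pick top",ray(t,443/4+390-.4,262/4+190-.4,.06),"scene grey",cyl(s,(0,0,60),(180,60,255),(179,166),16,.03),cyl(t,(0,0,60),(180,60,255),(497,258),17,.03))
print("lid centres", [ray(t,164/4+390-.4,443/4+190-.4,.008)])
```

```text
[[ 718.2  136.7]
 [ 679.2 -158.5]
 [ 453.1 -128.7]
 [ 490.6  166.1]] [585.25971517   3.89453847]
[np.float64(229.5), np.float64(297.7), np.float64(228.1), np.float64(297.2)]
th -7.385700622165055
slate pred [567.07794592  97.00427624] cork pred [543.93928792 -81.50231329]
slate from inner edge [566.8573347   97.24929669] cork [544.10000603 -81.18798573]
((592.3401489257812, 7.5569305419921875), (300.0486755371094, 230.47479248046875), 82.49871826171875)
pick top [ 0.5211492 -0.4215471] scene grey (array([ 0.52602041, -0.41896202]), array([179.7, 166.8]), array([ 20,  27, 349], dtype=int32)) (array([ 0.52171235, -0.42212068]), array([496.4, 257.4]), array([ 26,  23, 389], dtype=int32))
lid centres [array([ 0.43947164, -0.280351  ])]
```

```bash
python3 - <<'E'
from h import *
t=cap("top");print("cup rim top",ray(t,203/4+390-.4,98/4+190-.4,.07))
E
python3 -m jog '{"rot":[[0,0,5],[0,0,5],[0,0,4.5],[0,0,0],[0,0,0],[0,0,0],[0,0,0],[0,0,0],[0,0,0],[0,0,0]],"delta_pos":[[14,-32,0],[14,-32,0],[14,-32,0],[14,-32,0],[14,-32,0],[14,-32,0],[14,-32,0],[14,-32,0],[14,-32,0],[14,-32,0]],"grip":[100,100,100,100,100,100,100,100,100,100]}'
```

```text
cup rim top [ 0.61088656 -0.30299391]
time_s: 1.23
tcp_pos: [0.3731, 0.2584, 0.2479]
ee_rot: [[0.992, -0.128, 0.001], [-0.128, -0.992, 0.001], [0.0, -0.001, -1.0]]
wrist_force: [0.6, 0.6, 0.5]
gripper_width: 0.998
```

```bash
python3 -m jog '{"rot":[[0,0,0],[0,0,0],[0,0,0],[0,0,0],[0,0,0],[0,0,0],[0,0,0],[0,0,0],[0,0,0],[0,0,0]],"delta_pos":[[14,-33,0],[14,-33,0],[14,-33,0],[14,-33,0],[14,-33,0],[14,-33,0],[14,-33,0],[14,-33,0],[14,-33,0],[14,-33,0]],"grip":[100,100,100,100,100,100,100,100,100,100]}'
python3 -m jog '{"rot":[[0,0,0],[0,0,0],[0,0,0],[0,0,0],[0,0,0],[0,0,0],[0,0,0],[0,0,0],[0,0,0]],"delta_pos":[[14,-33,0],[14,-33,0],[14,-33,0],[14,-33,-10],[14,-33,-20],[14,-33,-20],[14,-33,-20],[0,0,-10],[0,0,0]],"grip":[100,100,100,100,100,100,100,100,100]}'
```

```text
time_s: 2.07
tcp_pos: [0.5132, -0.0718, 0.2478]
ee_rot: [[0.992, -0.128, 0.001], [-0.128, -0.992, 0.0], [0.001, -0.0, -1.0]]
wrist_force: [0.3, 0.0, -0.2]
gripper_width: 1.0
time_s: 2.82
tcp_pos: [0.609, -0.3021, 0.1627]
ee_rot: [[0.991, -0.132, -0.008], [-0.132, -0.991, 0.003], [-0.008, -0.002, -1.0]]
wrist_force: [-0.5, 0.5, -0.7]
gripper_width: 1.001
```

```bash
python3 -m jog '{"rot":[[0,0,0],[0,0,0],[0,0,0],[0,0,0],[0,0,0],[0,0,0],[0,0,0],[0,0,0]],"delta_pos":[[0,0,0],[2,-1,-18],[0,0,-18],[0,0,-18],[0,0,-18],[0,0,-18],[0,0,-18],[0,0,0]],"grip":[100,100,100,100,100,100,100,100]}'
python3 -m jog '{"rot":[[0,0,0],[0,0,0],[0,0,0],[0,0,0],[0,0,0],[0,0,0],[0,0,0],[0,0,0]],"delta_pos":[[0,0,0],[0,0,0],[0,0,0],[0,0,0],[0,0,0],[0,0,0],[0,0,0],[0,0,0]],"grip":[60,60,60,60,60,60,60,60]}'
```

```text
time_s: 3.48
tcp_pos: [0.6114, -0.2998, 0.058]
ee_rot: [[0.992, -0.127, -0.004], [-0.127, -0.992, 0.002], [-0.004, -0.001, -1.0]]
wrist_force: [-0.0, 0.7, -1.1]
gripper_width: 0.998
time_s: 4.15
tcp_pos: [0.6135, -0.302, 0.061]
ee_rot: [[0.992, -0.128, 0.002], [-0.128, -0.992, -0.0], [0.002, 0.0, -1.0]]
wrist_force: [-0.4, 1.9, 5.1]
gripper_width: 0.707
```

```bash
python3 -m jog '{"rot":[[0,0,0],[0,0,0],[0,0,0],[0,0,0],[0,0,0],[0,0,0],[0,0,0],[0,0,0]],"delta_pos":[[0,0,5],[0,0,15],[0,0,20],[0,0,20],[0,0,20],[0,0,0],[0,0,0],[0,0,0]],"grip":[40,40,40,40,40,40,40,40]}'
python3 - <<'E'
from h import *
t=cap("top");s=cap("scene")
im=[cv2.resize(c["frame"][v-60:v+60,u-60:u+60],None,fx=3.3,fy=3.3) for c,(u,v) in((t,proj(t,(.612,-.303,.1)).astype(int)),(s,proj(s,(.612,-.303,.1)).astype(int)))]
cv2.imwrite("pics/crop3.png",np.hstack(im)[:,:,::-1])
E
```

```text
time_s: 4.82
tcp_pos: [0.6117, -0.3016, 0.1377]
ee_rot: [[0.992, -0.129, -0.003], [-0.129, -0.992, 0.002], [-0.003, -0.001, -1.0]]
wrist_force: [0.2, 0.3, -1.9]
gripper_width: 0.702
```

View pics/crop3.png

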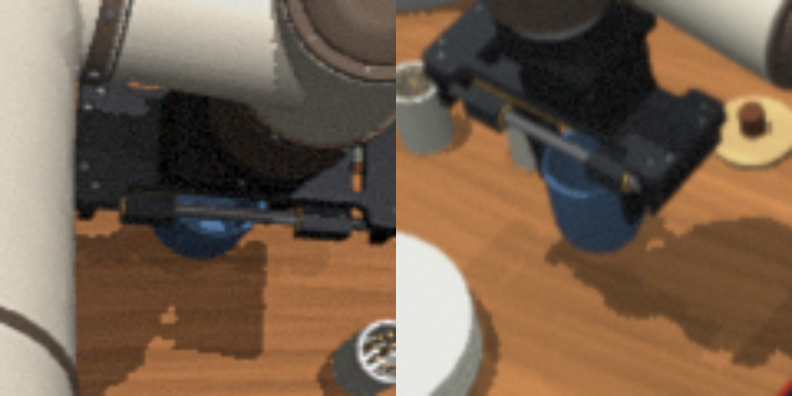

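```bash
python3 -m jog '{"rot":[[0,0,0],[0,0,0],[0,0,0],[0,0,0],[0,0,0],[0,0,0],[0,0,0],[0,0,0],[0,0,0],[0,0,0]],"delta_pos":[[-4,14,0],[-8,28,0],[-8,28,0],[-8,28,0],[-8,28,0],[-8,28,0],[-8,28,0],[-8,28,0],[-4,12,0],[-2,0,0]],"grip":[40,40,40,40,40,40,40,40,40,40]}'
python3 -m jog '{"rot":[[0,0,0],[0,0,0],[0,0,0],[0,0,0],[0,0,0],[0,0,0],[0,0,0]],"delta_pos":[[0,0,0],[0,0,-15],[0,0,-15],[0,0,-15],[0,0,-10],[0,0,0],[0,0,0]],"grip":[40,40,40,40,40,40,40]}'
```

```text
time_s: 5.75
tcp_pos: [0.5459, -0.0779, 0.1388]
ee_rot: [[0.992, -0.125, -0.002], [-0.125, -0.992, 0.0], [-0.002, 0.0, -1.0]]
wrist_force: [-0.0, -0.1, -2.5]
gripper_width: 0.711
time_s: 6.33
tcp_pos: [0.5469, -0.0809, 0.084]
ee_rot: [[0.992, -0.129, -0.001], [-0.129, -0.992, -0.001], [-0.001, 0.001, -1.0]]
wrist_force: [-0.1, 0.2, -1.8]
gripper_width: 0.706
```

```bash
python3 -m jog '{"rot":[[0,0,0],[0,0,0],[0,0,0],[0,0,0]],"delta_pos":[[0,0,-4],[0,0,-3],[0,0,0],[0,0,0]],"grip":[40,40,40,40]}'
python3 -m jog '{"rot":[[0,0,0],[0,0,0],[0,0,0]],"delta_pos":[[0,0,-2],[0,0,0],[0,0,0]],"grip":[40,40,40]}'
```

```text
time_s: 6.67
tcp_pos: [0.547, -0.08, 0.0778]
ee_rot: [[0.992, -0.128, 0.0], [-0.128, -0.992, 0.0], [0.0, -0.0, -1.0]]
wrist_force: [0.8, -0.6, -0.6]
gripper_width: 0.706
time_s: 6.92
tcp_pos: [0.5468, -0.08, 0.0756]
ee_rot: [[0.992, -0.128, 0.0], [-0.128, -0.992, 0.0], [0.0, -0.0, -1.0]]
wrist_force: [0.6, -0.6, -1.3]
gripper_width: 0.704
```

```bash
python3 -m jog '{"rot":[[0,0,0],[0,0,0],[0,0,0]],"delta_pos":[[0,0,-2],[0,0,0],[0,0,0]],"grip":[40,40,40]}'
```

```text
time_s: 7.17
tcp_pos: [0.5472, -0.08, 0.075]
ee_rot: [[0.992, -0.128, 0.001], [-0.128, -0.992, -0.0], [0.001, 0.0, -1.0]]
wrist_force: [-1.7, 0.3, 5.6]
gripper_width: 0.707
```

```bash
python3 -m jog '{"rot":[[0,0,0],[0,0,0],[0,0,0],[0,0,0],[0,0,0],[0,0,0],[0,0,0],[0,0,0],[0,0,0]],"delta_pos":[[0,0,0],[0,0,0],[0,0,0],[0,0,5],[0,0,15],[0,0,25],[0,0,30],[0,0,30],[0,0,0]],"grip":[100,100,100,100,100,100,100,100,100]}'
python3 -m jog '{"rot":[[0,0,0],[0,0,0],[0,0,0],[0,0,0],[0,0,0],[0,0,0],[0,0,0],[0,0,0],[0,0,0]],"delta_pos":[[-15,-28,0],[-15,-28,0],[-15,-28,0],[-15,-28,0],[-15,-28,0],[-15,-28,0],[-15,-30,0],[-2,-2,0],[0,0,0]],"grip":[100,100,100,100,100,100,100,100,100]}'
python3 - <<'E'
from h import *
t=cap("top");s=cap("scene");print(r.sense()["tcp_pos"])
cv2.imwrite("pics/v4.png",np.hstack([cv2.resize(c["frame"],None,fx=.62,fy=.62) for c in(t,s)])[:,:,::-1])
E
```

```text
time_s: 7.92
tcp_pos: [0.5508, -0.0801, 0.1855]
ee_rot: [[0.992, -0.127, 0.013], [-0.127, -0.992, -0.0], [0.013, -0.001, -1.0]]
wrist_force: [0.8, 0.5, 1.3]
gripper_width: 1.0
time_s: 8.67
tcp_pos: [0.4388, -0.2814, 0.1786]
ee_rot: [[0.991, -0.132, 0.0], [-0.132, -0.991, -0.0], [0.0, 0.0, -1.0]]
wrist_force: [0.3, 0.2, -0.8]
gripper_width: 1.002
[ 0.4399945  -0.27994369  0.17862925]
```

View pics/v4.png

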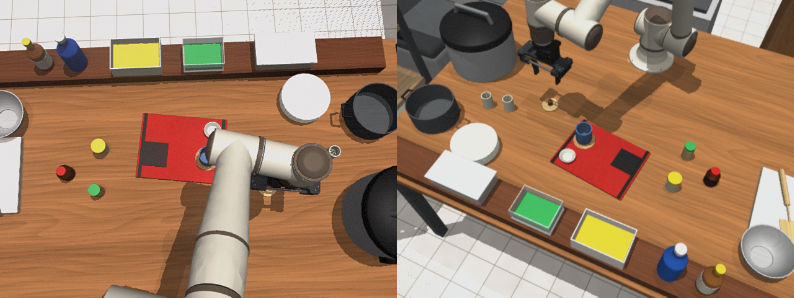

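The cup stands on the cork mat. I'll measure it in the scene view.

Run:
```python
from h import *
s=cap("scene");p=proj(s,(.547,-.08,.05));print(p,find(s,"cup",p,30,.014))
u,v=p.astype(int)
cv2.imwrite("pics/crop5.png",cv2.resize(s["frame"][v-40:v+40,u-50:u+50],None,fx=7,fy=7,interpolation=cv2.INTER_CUBIC)[:,:,::-1]);print(u,v)
```

```text
[301.27282121 215.03729135] (array([ 0.54438042, -0.08225236]), array([300.9, 214.1]), [26, 37, 764])
301 215
```

View pics/crop5.png

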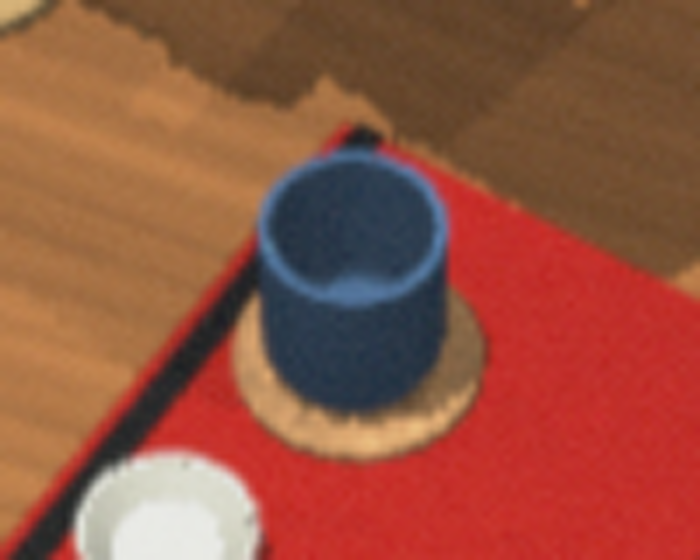

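Run:
```python
from h import *
s=cap("scene");print("rim",ray(s,251+352.5/7-.43,175+225.5/7-.43,.084))
print(proj(s,(.5491,-.0783,.014)),proj(s,(.547,-.08,.014)), "crop of cork centre by (.5491..):",(proj(s,(.5491,-.0783,.014))-[251,175]+.43)*7)
for e in ((233,345),(487,345),(360,460)): print(ray(s,251+e[0]/7-.43,175+e[1]/7-.43,.014)*1000)
for p in((.39,-.28),): pass
u,v=proj(s,(.44,-.28,.01)).astype(int)
b=blob(s,(0,60,10),(20,255,120),(246.7,166.3),10);print("knob",b[0],ray(s,*b[0],.02))
```

```text
rim [ 0.54901614 -0.07982968]
[301.59270847 225.03016022] [301.31071482 224.11705137] crop of cork centre by (.5491..): [357.15895929 353.22112153]
[ 563.45557243 -117.41753971]
[527.81160476 -40.2459609 ]
[587.72114162 -59.39025108]
knob [246.46153846 164.84615385] [ 0.44398623 -0.27815283]
```

```bash
python3 -m jog '{"rot":[[0,0,0],[0,0,0],[0,0,0],[0,0,0],[0,0,0],[0,0,0],[0,0,0],[0,0,0],[0,0,0],[0,0,0]],"delta_pos":[[2,0.5,-25],[0,0,-25],[0,0,-25],[0,0,-20],[0,0,-15],[0,0,-15],[0,0,-10],[0,0,-5],[0,0,0],[0,0,0]],"grip":[100,100,90,80,70,60,60,60,60,60]}'
```

```text
time_s: 9.7
tcp_pos: [0.4425, -0.2793, 0.0389]
ee_rot: [[0.992, -0.127, 0.001], [-0.127, -0.992, -0.0], [0.001, 0.0, -1.0]]
wrist_force: [0.3, -0.5, -0.3]
gripper_width: 0.612
```

```bash
python3 -m jog '{"rot":[[0,0,0],[0,0,0],[0,0,0],[0,0,0],[0,0,0],[0,0,0],[0,0,0],[0,0,0],[0,0,0],[0,0,0]],"delta_pos":[[0,0,-2],[0,0,0],[0,0,0],[0,0,0],[0,0,0],[0,0,0],[0,0,0],[0,0,0],[0,0,0],[0,0,0]],"grip":[50,40,30,20,10,10,10,10,10,10]}'
python3 -m jog '{"rot":[[0,0,0],[0,0,0],[0,0,0],[0,0,0],[0,0,0],[0,0,0],[0,0,0],[0,0,0],[0,0,0]],"delta_pos":[[0,0,0],[0,0,0],[0,0,5],[0,0,20],[0,0,30],[0,0,35],[0,0,35],[0,0,15],[0,0,0]],"grip":[10,10,10,10,10,10,10,10,10]}'
python3 - <<'E'
from h import *
s=cap("scene")
p=r.sense()["tcp_pos"];print(p)
u,v=proj(s,(p[0],p[1],p[2]-.03)).astype(int)
cv2.imwrite("pics/crop6.png",cv2.resize(s["frame"][v-40:v+40,u-50:u+50],None,fx=7,fy=7,interpolation=cv2.INTER_CUBIC)[:,:,::-1]);print(u,v)
E
```

```text
time_s: 10.53
tcp_pos: [0.4419, -0.2796, 0.0368]
ee_rot: [[0.992, -0.128, 0.0], [-0.128, -0.992, -0.0], [0.0, 0.0, -1.0]]
wrist_force: [-0.2, -0.8, 2.2]
gripper_width: 0.218
time_s: 11.28
tcp_pos: [0.4441, -0.2803, 0.1812]
ee_rot: [[0.992, -0.128, 0.009], [-0.128, -0.992, -0.003], [0.009, 0.002, -1.0]]
wrist_force: [0.8, 0.2, -0.7]
gripper_width: 0.221
[ 0.44271186 -0.27963896  0.17857827]
241 127
```

View pics/crop6.png

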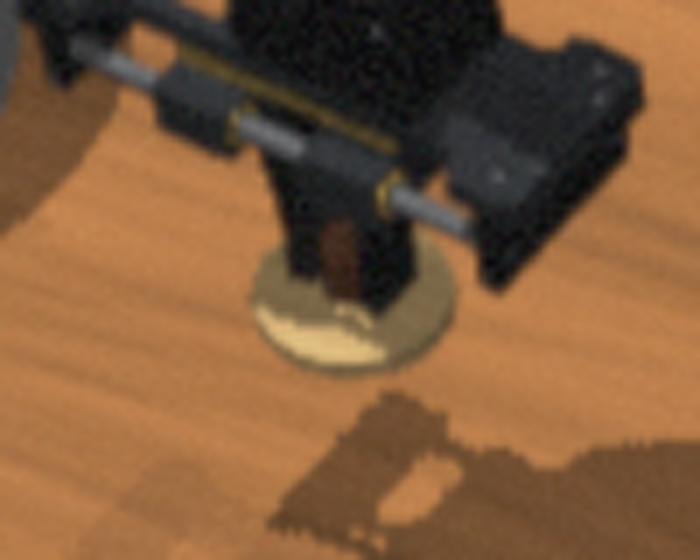

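```bash
python3 -m jog '{"rot":[[0,0,0],[0,0,0],[0,0,0],[0,0,0],[0,0,0],[0,0,0],[0,0,0],[0,0,0],[0,0,0],[0,0,0]],"delta_pos":[[7,14,0],[14,28,0],[15,28,0],[15,28,0],[15,28,0],[15,28,0],[15,28,0],[8,17,0],[0,0,0],[0,0,0]],"grip":[10,10,10,10,10,10,10,10,10,10]}'
python3 -m jog '{"rot":[[0,0,0],[0,0,0],[0,0,0],[0,0,0],[0,0,0],[0,0,0],[0,0,0]],"delta_pos":[[0,0,-10],[0,0,-15],[0,0,-10],[0,0,-7],[0,0,0],[0,0,0],[0,0,0]],"grip":[10,10,10,10,10,10,10]}'
python3 - <<'E'
from h import *
s=cap("scene");t=cap("top")
p=r.sense()["tcp_pos"];print(p)
u,v=proj(s,(.547,-.08,.08)).astype(int);print(u,v)
cv2.imwrite("pics/crop7.png",cv2.resize(s["frame"][v-40:v+40,u-50:u+50],None,fx=7,fy=7,interpolation=cv2.INTER_CUBIC)[:,:,::-1])
E
```

```text
time_s: 12.17
tcp_pos: [0.545, -0.0796, 0.1746]
ee_rot: [[0.992, -0.127, -0.004], [-0.127, -0.992, -0.0], [-0.004, 0.001, -1.0]]
wrist_force: [-0.5, -0.0, -0.5]
gripper_width: 0.216
time_s: 12.75
tcp_pos: [0.5462, -0.0808, 0.135]
ee_rot: [[0.992, -0.129, 0.001], [-0.129, -0.992, -0.0], [0.001, 0.0, -1.0]]
wrist_force: [-0.1, -0.0, -1.8]
gripper_width: 0.217
[ 0.54629809 -0.08061098  0.13526606]
301 207
```

View pics/crop7.png

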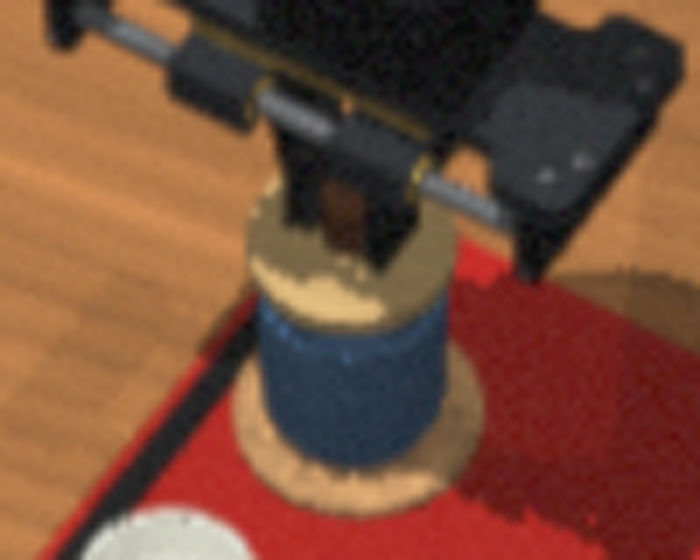

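```bash
python3 -m jog '{"rot":[[0,0,0],[0,0,0],[0,0,0],[0,0,0],[0,0,0],[0,0,0]],"delta_pos":[[2,1,-4],[0,0,-4],[0,0,-3],[0,0,-1],[0,0,0],[0,0,0]],"grip":[10,10,10,10,10,10]}'
python3 -m jog '{"rot":[[0,0,0],[0,0,0],[0,0,0]],"delta_pos":[[0,0,-2],[0,0,0],[0,0,0]],"grip":[10,10,10]}'
```

```text
time_s: 13.35
tcp_pos: [0.5478, -0.0795, 0.1224]
ee_rot: [[0.992, -0.128, -0.0], [-0.128, -0.992, -0.0], [-0.0, 0.0, -1.0]]
wrist_force: [1.2, -0.5, -0.5]
gripper_width: 0.219
time_s: 13.6
tcp_pos: [0.5482, -0.0795, 0.1208]
ee_rot: [[0.992, -0.128, 0.001], [-0.128, -0.992, -0.0], [0.001, -0.0, -1.0]]
wrist_force: [-0.1, 0.1, -0.0]
gripper_width: 0.222
```

```bash
python3 -m jog '{"rot":[[0,0,0],[0,0,0],[0,0,0],[0,0,0],[0,0,0],[0,0,0],[0,0,0],[0,0,0],[0,0,0],[0,0,0]],"delta_pos":[[0,0,-1],[0,0,0],[0,0,0],[0,0,0],[0,0,0],[0,0,0],[0,0,5],[0,0,15],[0,0,20],[0,0,20]],"grip":[10,10,30,40,50,50,50,50,50,60]}'
python3 -m jog '{"rot":[[0,0,0],[0,0,0],[0,0,0],[0,0,0],[0,0,0],[0,0,0],[0,0,0],[0,0,0],[0,0,0],[0,0,0]],"delta_pos":[[0,20,0],[0,35,0],[0,35,0],[0,35,0],[-4,35,0],[-4,35,0],[-4,35,0],[-4,35,0],[-4,35,0],[-4,35,0]],"grip":[100,100,100,100,100,100,100,100,100,100]}'
python3 - <<'E'
from h import *
s=cap("scene")
p=r.sense()["tcp_pos"];print(p)
u,v=301,207
cv2.imwrite("pics/crop8.png",cv2.resize(s["frame"][v-40:v+40,u-50:u+50],None,fx=7,fy=7,interpolation=cv2.INTER_CUBIC)[:,:,::-1])
E
```

```text
time_s: 14.43
tcp_pos: [0.5475, -0.0796, 0.18]
ee_rot: [[0.992, -0.128, -0.002], [-0.128, -0.992, -0.0], [-0.002, 0.0, -1.0]]
wrist_force: [0.8, -0.5, -0.3]
gripper_width: 0.526
time_s: 15.27
tcp_pos: [0.5233, 0.2572, 0.1799]
ee_rot: [[0.992, -0.128, 0.0], [-0.128, -0.992, 0.0], [0.0, -0.0, -1.0]]
wrist_force: [0.9, -0.0, 0.6]
gripper_width: 0.996
[0.5238382  0.26260806 0.17991688]
```

View pics/crop8.png

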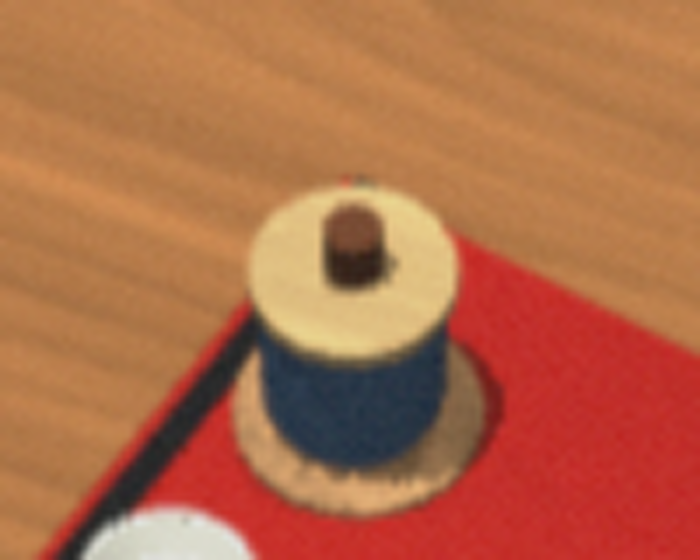

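```bash
python3 -m jog '{"rot":[[0,0,0],[0,0,0],[0,0,0],[0,0,0],[0,0,0],[0,0,0],[0,0,0]],"delta_pos":[[-2,35,0],[-2,35,0],[-2,35,-5],[-2,33,-10],[0,0,-20],[0,0,-20],[0,0,0]],"grip":[100,100,100,100,100,100,100]}'
python3 -m jog '{"rot":[[0,0,0],[0,0,0],[0,0,0],[0,0,0],[0,0,0],[0,0,0],[0,0,0]],"delta_pos":[[0,0,-20],[0,0,-20],[0,0,-20],[0,0,-15],[0,0,-8],[0,0,0],[0,0,0]],"grip":[100,100,100,100,100,100,100]}'
```

```text
time_s: 15.9
tcp_pos: [0.5135, 0.392, 0.1198]
ee_rot: [[0.992, -0.128, -0.007], [-0.128, -0.992, -0.006], [-0.006, 0.007, -1.0]]
wrist_force: [-0.7, -0.2, -0.5]
gripper_width: 0.999
time_s: 16.48
tcp_pos: [0.5165, 0.3936, 0.0424]
ee_rot: [[0.992, -0.128, 0.001], [-0.128, -0.992, 0.0], [0.001, -0.001, -1.0]]
wrist_force: [-0.3, 1.0, 0.1]
gripper_width: 0.997
```

```bash
python3 -m jog '{"rot":[[0,0,0],[0,0,0],[0,0,0],[0,0,0],[0,0,0],[0,0,0],[0,0,0],[0,0,0],[0,0,0],[0,0,0]],"delta_pos":[[-1,7,0],[0,0,0],[0,0,0],[0,0,0],[0,0,0],[0,0,0],[0,0,0],[0,0,0],[0,0,0],[0,0,0]],"grip":[100,80,70,60,50,40,40,40,40,40]}'
```

```text
time_s: 17.32
tcp_pos: [0.515, 0.4007, 0.0417]
ee_rot: [[0.992, -0.128, 0.0], [-0.128, -0.992, 0.0], [0.0, -0.0, -1.0]]
wrist_force: [-0.4, 0.8, 0.5]
gripper_width: 0.566
```

```bash
python3 -m jog '{"rot":[[0,0,0],[0,0,0],[0,0,0],[0,0,0],[0,0,0],[0,0,0]],"delta_pos":[[0,0,5],[0,0,20],[0,0,30],[0,0,30],[0,0,15],[0,0,0]],"grip":[20,20,20,20,20,20]}'
python3 -m jog '{"rot":[[0,0,0],[0,0,0],[0,0,0],[0,0,0],[0,0,0],[0,0,0],[0,0,0],[0,0,0],[0,0,0],[0,0,0]],"delta_pos":[[4,-16,0],[6,-32,0],[6,-35,0],[6,-35,0],[6,-35,0],[6,-35,0],[6,-35,0],[6,-35,0],[6,-30,0],[3,-14,0]],"grip":[20,20,20,20,20,20,20,20,20,20]}'
python3 -m jog '{"rot":[[0,0,0],[0,0,0],[0,0,0],[0,0,0],[0,0,0],[0,0,0],[0,0,0],[0,0,0]],"delta_pos":[[0,0,0],[0,0,-20],[0,0,-20],[0,0,-20],[0,0,-10],[0,0,-5],[0,0,0],[0,0,0]],"grip":[20,20,20,20,20,20,20,20]}'
```

```text
time_s: 17.82
tcp_pos: [0.5165, 0.402, 0.1465]
ee_rot: [[0.992, -0.128, 0.006], [-0.128, -0.992, 0.006], [0.005, -0.007, -1.0]]
wrist_force: [0.8, 0.3, -0.8]
gripper_width: 0.562
time_s: 18.65
tcp_pos: [0.5683, 0.0941, 0.1396]
ee_rot: [[0.991, -0.132, -0.005], [-0.132, -0.991, -0.002], [-0.005, 0.002, -1.0]]
wrist_force: [0.3, 0.5, -1.7]
gripper_width: 0.564
time_s: 19.32
tcp_pos: [0.5702, 0.099, 0.0669]
ee_rot: [[0.992, -0.127, 0.001], [-0.127, -0.992, -0.0], [0.001, -0.0, -1.0]]
wrist_force: [-0.3, -0.2, -0.8]
gripper_width: 0.565
```

```bash
python3 -m jog '{"rot":[[0,0,0],[0,0,0],[0,0,0],[0,0,0],[0,0,0]],"delta_pos":[[0,0,-5],[0,0,-3],[0,0,-2],[0,0,0],[0,0,0]],"grip":[20,20,20,20,20]}'
python3 -m jog '{"rot":[[0,0,0],[0,0,0],[0,0,0]],"delta_pos":[[0,0,-2],[0,0,0],[0,0,0]],"grip":[20,20,20]}'
```

```text
time_s: 19.73
tcp_pos: [0.5699, 0.0984, 0.0567]
ee_rot: [[0.992, -0.128, 0.0], [-0.128, -0.992, 0.0], [0.0, -0.0, -1.0]]
wrist_force: [1.4, -0.3, -1.9]
gripper_width: 0.564
time_s: 19.98
tcp_pos: [0.5703, 0.0986, 0.0556]
ee_rot: [[0.992, -0.128, 0.001], [-0.128, -0.992, 0.0], [0.001, -0.0, -1.0]]
wrist_force: [-1.4, -0.6, 4.9]
gripper_width: 0.565
```

```bash
python3 -m jog '{"rot":[[0,0,0],[0,0,0],[0,0,0],[0,0,0],[0,0,0],[0,0,0],[0,0,0],[0,0,0],[0,0,0],[0,0,0]],"delta_pos":[[0,0,0],[0,0,0],[0,0,0],[0,0,5],[0,0,15],[0,0,25],[0,0,30],[0,0,30],[0,0,15],[0,0,0]],"grip":[100,100,100,100,100,100,100,100,100,100]}'
python3 -m jog '{"rot":[[0,0,0],[0,0,0],[0,0,0],[0,0,0],[0,0,0],[0,0,0],[0,0,0],[0,0,0],[0,0,0]],"delta_pos":[[-8,14,0],[-16,28,0],[-16,28,0],[-16,28,0],[-16,28,0],[-16,28,0],[-16,28,0],[-16,13,0],[0,0,0]],"grip":[100,100,100,100,100,100,100,100,100]}'
python3 - <<'E'
from h import *
t=cap("top");s=cap("scene");q=r.sense();print(q["joints"],q["tcp_pos"])
for c in(t,s):
  print(find(c,"green",proj(c,(.449,.294,.065))))
  print(find(c,"redcap",proj(c,(.570,.0986,.0785)),14,.014), proj(c,(.570,.0986,.0785)))
a=[cv2.resize(c["frame"][v-60:v+60,u-60:u+60],None,fx=3.3,fy=3.3,interpolation=cv2.INTER_CUBIC) for c in(t,s) for u,v in[proj(c,(.57,.0986,.04)).astype(int)]]
cv2.imwrite("pics/crop9.png",np.hstack(a)[:,:,::-1])
E
```

```text
time_s: 20.82
tcp_pos: [0.5722, 0.0993, 0.1794]
ee_rot: [[0.992, -0.128, 0.009], [-0.128, -0.992, 0.003], [0.009, -0.004, -1.0]]
wrist_force: [0.5, -0.2, 0.1]
gripper_width: 0.995
time_s: 21.57
tcp_pos: [0.4474, 0.2954, 0.1738]
ee_rot: [[0.992, -0.124, -0.002], [-0.124, -0.992, -0.001], [-0.001, 0.001, -1.0]]
wrist_force: [0.2, -1.6, -0.5]
gripper_width: 0.997
[ 5.04978424e+01  1.73858679e+01 -1.80003460e+01 -7.47944220e-03
 -5.46926221e+01  3.22253568e+01] [0.44914082 0.29364124 0.17395521]
(array([0.45333356, 0.30146533]), array([147.5, 303.2]), [11, 13, 100])
(array([0.56957355, 0.09468361]), array([248.2, 241. ]), [22, 19, 273]) [246.27093536 240.87348056]
(array([0.45025811, 0.29438845]), array([472.3, 236.2]), [18, 17, 235])
(array([0.56218735, 0.09640331]), array([371.7, 239.8]), [29, 25, 468]) [371.30968582 242.8718199 ]
```

View pics/crop9.png

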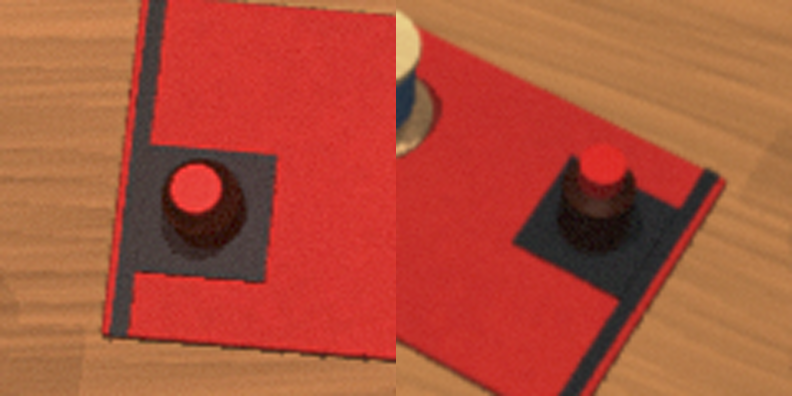

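```bash
python3 - <<'E'
from h import *
t=cap("top");u,v=proj(t,(.57,.0986,.04)).astype(int)
print("bottle captop in top",ray(t,u-60+196.5/3.3-.35,v-60+188/3.3-.35,.089))
s=cap("scene");u,v=proj(s,(.57,.0986,.04)).astype(int)
print("scene captop",ray(s,u-60+(603-396)/3.3-.35,v-60+160/3.3-.35,.089))
E
python3 -m jog '{"rot":[[0,0,-7],[0,0,-7],[0,0,-7],[0,0,-7],[0,0,-7],[0,0,-7],[0,0,-7],[0,0,-7],[0,0,-7],[0,0,-7]],"delta_pos":[[0,0,0],[0,0,0],[0,0,0],[0,0,0],[0,0,0],[0,0,0],[0,0,0],[0,0,0],[0,0,0],[0,0,0]],"grip":[100,100,100,100,100,100,100,100,100,100]}'
python3 -m jog '{"rot":[[0,0,-7],[0,0,-7],[0,0,-6],[0,0,0],[0,0,0]],"delta_pos":[[0,0,0],[0,0,0],[0,0,0],[0,0,0],[0,0,0]],"grip":[100,100,100,100,100]}'
```

```text
bottle captop in top [0.56822607 0.09561505]
scene captop [0.57022492 0.09782532]
time_s: 22.6
tcp_pos: [0.4506, 0.2922, 0.1743]
ee_rot: [[0.21, -0.978, -0.0], [-0.978, -0.21, -0.0], [0.0, 0.0, -1.0]]
wrist_force: [0.0, 0.8, -0.1]
gripper_width: 0.999
time_s: 23.02
tcp_pos: [0.4504, 0.2926, 0.1744]
ee_rot: [[-0.127, -0.992, -0.0], [-0.992, 0.127, -0.0], [0.0, 0.0, -1.0]]
wrist_force: [-0.4, 0.2, -0.9]
gripper_width: 1.005
```

```bash
python3 -m jog '{"rot":[[0,0,0],[0,0,0],[0,0,0],[0,0,0],[0,0,0],[0,0,0],[0,0,0],[0,0,0],[0,0,0]],"delta_pos":[[-1,1.5,-10],[0,0,-20],[0,0,-20],[0,0,-20],[0,0,-20],[0,0,-20],[0,0,-13],[0,0,0],[0,0,0]],"grip":[100,100,100,100,100,100,100,100,100]}'
python3 -m jog '{"rot":[[0,0,0],[0,0,0],[0,0,0],[0,0,0],[0,0,0],[0,0,0],[0,0,0],[0,0,0],[0,0,0],[0,0,0]],"delta_pos":[[0,0,0],[0,0,0],[0,0,0],[0,0,0],[0,0,0],[0,0,0],[0,0,0],[0,0,0],[0,0,0],[0,0,0]],"grip":[80,70,60,50,40,30,20,20,20,20]}'
```

```text
time_s: 23.77
tcp_pos: [0.4486, 0.2945, 0.0506]
ee_rot: [[-0.127, -0.992, -0.001], [-0.992, 0.127, -0.002], [0.002, 0.001, -1.0]]
wrist_force: [0.1, -0.7, -0.2]
gripper_width: 0.995
time_s: 24.6
tcp_pos: [0.4489, 0.295, 0.0516]
ee_rot: [[-0.128, -0.992, 0.0], [-0.992, 0.128, 0.0], [-0.0, -0.0, -1.0]]
wrist_force: [-0.2, 0.0, 0.4]
gripper_width: 0.451
```

```bash
python3 -m jog '{"rot":[[0,0,0],[0,0,0],[0,0,0],[0,0,0],[0,0,0],[0,0,0]],"delta_pos":[[0,0,5],[0,0,20],[0,0,35],[0,0,35],[0,0,15],[0,0,0]],"grip":[20,20,20,20,20,20]}'
python3 -m jog '{"rot":[[0,0,0],[0,0,0],[0,0,0],[0,0,0],[0,0,0],[0,0,0],[0,0,0],[0,0,0],[0,0,0],[0,0,0]],"delta_pos":[[6,-16,0],[12,-32,0],[12,-33,0],[13,-33,0],[13,-33,0],[13,-33,0],[13,-33,0],[13,-33,0],[10,-27,0],[5,-12,0]],"grip":[20,20,20,20,20,20,20,20,20,20]}'
python3 -m jog '{"rot":[[0,0,0],[0,0,0],[0,0,0],[0,0,0],[0,0,0],[0,0,0],[0,0,0],[0,0,0]],"delta_pos":[[0,0,0],[0,0,0],[0,0,-20],[0,0,-20],[0,0,-20],[0,0,-20],[0,0,0],[0,0,0]],"grip":[20,20,20,20,20,20,20,20]}'
```

```text
time_s: 25.1
tcp_pos: [0.4506, 0.2967, 0.1663]
ee_rot: [[-0.128, -0.992, 0.007], [-0.992, 0.128, 0.007], [-0.007, -0.006, -1.0]]
wrist_force: [-0.7, 0.9, -0.5]
gripper_width: 0.456
time_s: 25.93
tcp_pos: [0.5586, 0.0069, 0.1601]
ee_rot: [[-0.132, -0.991, -0.003], [-0.991, 0.132, -0.001], [0.001, 0.003, -1.0]]
wrist_force: [-0.1, 0.1, -1.4]
gripper_width: 0.453
time_s: 26.6
tcp_pos: [0.5579, 0.011, 0.0808]
ee_rot: [[-0.126, -0.992, -0.003], [-0.992, 0.126, -0.001], [0.001, 0.003, -1.0]]
wrist_force: [1.1, -0.7, -0.5]
gripper_width: 0.455
```

```bash
python3 -m jog '{"rot":[[0,0,0],[0,0,0],[0,0,0],[0,0,0],[0,0,0]],"delta_pos":[[0.5,-0.5,-8],[0,0,-5],[0,0,-4],[0,0,0],[0,0,0]],"grip":[20,20,20,20,20]}'
python3 -m jog '{"rot":[[0,0,0],[0,0,0],[0,0,0]],"delta_pos":[[0,0,-2],[0,0,0],[0,0,0]],"grip":[20,20,20]}'
```

```text
time_s: 27.02
tcp_pos: [0.5594, 0.0095, 0.0647]
ee_rot: [[-0.128, -0.992, 0.0], [-0.992, 0.128, -0.0], [-0.0, -0.0, -1.0]]
wrist_force: [0.1, 0.2, -0.6]
gripper_width: 0.456
time_s: 27.27
tcp_pos: [0.5594, 0.0094, 0.0627]
ee_rot: [[-0.128, -0.992, 0.0], [-0.992, 0.128, 0.0], [-0.0, -0.0, -1.0]]
wrist_force: [0.3, 0.3, 0.0]
gripper_width: 0.452
```

```bash
python3 -m jog '{"rot":[[0,0,0],[0,0,0],[0,0,0]],"delta_pos":[[0,0,-2],[0,0,0],[0,0,0]],"grip":[20,20,20]}'
```

```text
time_s: 27.52
tcp_pos: [0.5598, 0.0095, 0.0617]
ee_rot: [[-0.128, -0.992, 0.001], [-0.992, 0.128, -0.0], [-0.0, -0.001, -1.0]]
wrist_force: [-0.9, 0.3, 4.4]
gripper_width: 0.452
```

```bash
python3 -m jog '{"rot":[[0,0,0],[0,0,0],[0,0,0],[0,0,0],[0,0,0],[0,0,0],[0,0,0],[0,0,0],[0,0,0],[0,0,0]],"delta_pos":[[0,0,0],[0,0,0],[0,0,0],[0,0,5],[0,0,15],[0,0,30],[0,0,35],[0,0,35],[0,0,0],[0,0,0]],"grip":[100,100,100,100,100,100,100,100,100,100]}'
python3 -m jog '{"rot":[[0,0,0],[0,0,0],[0,0,0],[0,0,0],[0,0,0],[0,0,0],[0,0,0],[0,0,0],[0,0,0],[0,0,0]],"delta_pos":[[-1,-16,0],[-3,-36,0],[-3,-36,0],[-3,-36,0],[-3,-36,0],[-3,-36,0],[-3,-36,0],[-3,-36,0],[-3,-36,0],[-3,-36,0]],"grip":[100,100,100,100,100,100,100,100,100,100]}'
python3 -m jog '{"rot":[[0,0,0],[0,0,0],[0,0,0],[0,0,0],[0,0,0]],"delta_pos":[[-3,-36,0],[-3,-36,0],[-2,-18,0],[0,0,0],[0,0,0]],"grip":[100,100,100,100,100]}'
python3 - <<'E'
from h import *
t=cap("top");s=cap("scene");print(r.sense()["tcp_pos"])
for c in(t,s): print(find(c,"green",proj(c,(.559,.0095,.075)),25,.010),find(c,"redcap",proj(c,(.57,.0986,.08)),12,.014))
cv2.imwrite("pics/v10.png",np.vstack([cv2.resize(c["frame"][150:300,200:400],None,fx=2,fy=2,interpolation=cv2.INTER_CUBIC) for c in(t,s)])[:,:,::-1])
E
```

```text
time_s: 28.35
tcp_pos: [0.5606, 0.0098, 0.1833]
ee_rot: [[-0.128, -0.992, 0.006], [-0.992, 0.128, 0.002], [-0.003, -0.006, -1.0]]
wrist_force: [0.2, -0.3, -0.4]
gripper_width: 0.992
time_s: 29.18
tcp_pos: [0.5301, -0.3319, 0.1789]
ee_rot: [[-0.129, -0.992, -0.003], [-0.992, 0.129, 0.001], [-0.001, 0.003, -1.0]]
wrist_force: [0.9, -0.3, -0.8]
gripper_width: 1.0
time_s: 29.6
tcp_pos: [0.5221, -0.421, 0.1783]
ee_rot: [[-0.131, -0.991, -0.003], [-0.991, 0.131, 0.002], [-0.002, 0.003, -1.0]]
wrist_force: [0.3, 0.8, 0.2]
gripper_width: 0.998
[ 0.52298495 -0.41953031  0.17938948]
(array([0.55755676, 0.00743534]), array([291.3, 245.3]), [19, 19, 283]) (array([0.5697305 , 0.09706399]), array([247., 241.]), [19, 17, 240])
(array([0.56052036, 0.00933795]), array([335.2, 226.5]), [17, 16, 226]) (array([0.56473251, 0.09695241]), array([371.5, 240.8]), [25, 23, 366])
```

View pics/v10.png

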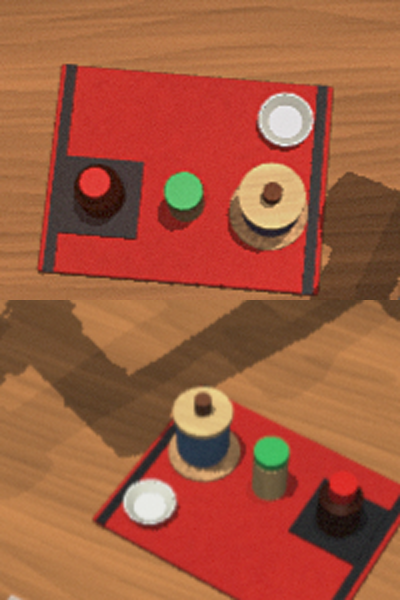

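```bash
python3 -m jog '{"rot":[[0,0,0],[0,0,0],[0,0,0],[0,0,0],[0,0,0],[0,0,0],[0,0,0],[0,0,0],[0,0,0]],"delta_pos":[[0.5,-1,-10],[0,0,-20],[0,0,-20],[0,0,-20],[0,0,-20],[0,0,-20],[0,0,-15],[0,0,-6],[0,0,0]],"grip":[100,100,100,100,100,100,100,100,100]}'
python3 -m jog '{"rot":[[0,0,0],[0,0,0],[0,0,0],[0,0,0],[0,0,0],[0,0,0],[0,0,0],[0,0,0],[0,0,0],[0,0,0]],"delta_pos":[[0,0,0],[0,0,0],[0,0,0],[0,0,0],[0,0,0],[0,0,0],[0,0,0],[0,0,0],[0,0,0],[0,0,0]],"grip":[80,70,60,50,40,30,20,20,20,20]}'
```

```text
time_s: 30.45
tcp_pos: [0.523, -0.4199, 0.0473]
ee_rot: [[-0.127, -0.992, -0.004], [-0.992, 0.127, 0.002], [-0.002, 0.004, -1.0]]
wrist_force: [-0.3, 0.4, -0.4]
gripper_width: 0.999
time_s: 31.28
tcp_pos: [0.5239, -0.4216, 0.0497]
ee_rot: [[-0.128, -0.992, 0.0], [-0.992, 0.128, -0.0], [0.0, -0.0, -1.0]]
wrist_force: [-0.2, -0.5, 0.4]
gripper_width: 0.454
```

```bash
python3 -m jog '{"rot":[[0,0,0],[0,0,0],[0,0,0],[0,0,0],[0,0,0],[0,0,0],[0,0,0]],"delta_pos":[[0,0,5],[0,0,20],[0,0,35],[0,0,35],[0,0,25],[0,0,10],[0,0,0]],"grip":[20,20,20,20,20,20,20]}'
python3 -m jog '{"rot":[[0,0,4],[0,0,6],[0,0,6],[0,0,6],[0,0,6],[0,0,6],[0,0,6],[0,0,6],[0,0,6],[0,0,6]],"delta_pos":[[3,12,0],[6,26,0],[6,26,0],[6,26,0],[6,26,0],[6,26,0],[6,26,0],[6,26,0],[6,26,0],[6,26,0]],"grip":[20,20,20,20,20,20,20,20,20,20]}'
python3 -m jog '{"rot":[[0,0,6],[0,0,6],[0,0,6],[0,0,6],[0,0,6],[0,0,2],[0,0,0],[0,0,0],[0,0,0]],"delta_pos":[[7,26,0],[7,26,0],[7,26,0],[7,26,0],[7,26,0],[7,26,0],[3,19.5,0],[0,0,0],[0,0,0]],"grip":[20,20,20,20,20,20,20,20,20]}'
```

```text
time_s: 31.87
tcp_pos: [0.525, -0.4222, 0.1831]
ee_rot: [[-0.128, -0.992, 0.006], [-0.992, 0.128, -0.003], [0.002, -0.006, -1.0]]
wrist_force: [0.7, 0.0, -0.9]
gripper_width: 0.455
time_s: 32.7
tcp_pos: [0.5795, -0.1739, 0.1768]
ee_rot: [[0.776, -0.631, -0.005], [-0.631, -0.776, 0.001], [-0.004, 0.002, -1.0]]
wrist_force: [1.4, -0.8, -0.7]
gripper_width: 0.453
time_s: 33.45
tcp_pos: [0.6247, 0.0009, 0.177]
ee_rot: [[0.992, -0.127, -0.005], [-0.127, -0.992, -0.001], [-0.005, 0.001, -1.0]]
wrist_force: [-0.5, -0.4, -1.8]
gripper_width: 0.45
```

```bash
python3 -m jog '{"rot":[[0,0,0],[0,0,0],[0,0,0],[0,0,0],[0,0,0],[0,0,0],[0,0,0],[0,0,0]],"delta_pos":[[3,-0.5,-20],[0,0,-20],[0,0,-20],[0,0,-20],[0,0,-20],[0,0,0],[0,0,0],[0,0,0]],"grip":[20,20,20,20,20,20,20,20]}'
```

```text
time_s: 34.12
tcp_pos: [0.6292, -0.0012, 0.0801]
ee_rot: [[0.992, -0.129, 0.001], [-0.129, -0.992, -0.0], [0.001, 0.0, -1.0]]
wrist_force: [-0.5, 0.4, -0.6]
gripper_width: 0.455
```

```bash
python3 -m jog '{"rot":[[0,0,0],[0,0,0],[0,0,0],[0,0,0],[0,0,0],[0,0,0]],"delta_pos":[[0,0.5,-8],[0,0,-6],[0,0,-3],[0,0,-1],[0,0,0],[0,0,0]],"grip":[20,20,20,20,20,20]}'
python3 -m jog '{"rot":[[0,0,0],[0,0,0],[0,0,0]],"delta_pos":[[0,0,-2],[0,0,0],[0,0,0]],"grip":[20,20,20]}'
```

```text
time_s: 34.62
tcp_pos: [0.629, 0.0, 0.0617]
ee_rot: [[0.992, -0.128, 0.0], [-0.128, -0.992, -0.0], [0.0, 0.0, -1.0]]
wrist_force: [0.4, -0.6, -1.9]
gripper_width: 0.452
time_s: 34.87
tcp_pos: [0.6289, 0.0001, 0.0597]
ee_rot: [[0.992, -0.128, 0.0], [-0.128, -0.992, 0.0], [0.0, -0.0, -1.0]]
wrist_force: [0.3, 0.1, -1.2]
gripper_width: 0.452
```

```bash
python3 -m jog '{"rot":[[0,0,0],[0,0,0],[0,0,0]],"delta_pos":[[0,0,-1],[0,0,0],[0,0,0]],"grip":[20,20,20]}'
```

```text
time_s: 35.12
tcp_pos: [0.629, 0.0, 0.0596]
ee_rot: [[0.992, -0.128, 0.001], [-0.128, -0.992, -0.0], [0.001, 0.0, -1.0]]
wrist_force: [-2.9, 1.1, 5.3]
gripper_width: 0.451
```

```bash
python3 -m jog '{"rot":[[0,0,0],[0,0,0],[0,0,0],[0,0,0],[0,0,0],[0,0,0],[0,0,0],[0,0,0],[0,0,0],[0,0,0]],"delta_pos":[[0,0,0],[0,0,0],[0,0,0],[0,0,0],[0,0,5],[0,0,15],[0,0,30],[0,0,35],[0,0,35],[0,0,20]],"grip":[50,60,80,80,80,80,80,80,90,100]}'
python3 -m jog '{"rot":[[0,0,0],[0,0,0],[0,0,0],[0,0,0],[0,0,0],[0,0,0],[0,0,0],[0,0,0],[0,0,0],[0,0,0]],"delta_pos":[[-18,32,0],[-18,32,0],[-18,32,0],[-18,32,0],[-18,32,0],[-18,32,0],[-18,32,0],[-18,32,0],[-18,32,0],[-18,32,0]],"grip":[100,100,100,100,100,100,100,100,100,100]}'
python3 - <<'E'
from h import *
t=cap("top");s=cap("scene");print(r.sense()["tcp_pos"])
for c in(t,s): print(find(c,"green",proj(c,(.559,.0095,.075)),25,.010),find(c,"redcap",proj(c,(.57,.0986,.08)),12,.014))
cv2.imwrite("pics/v11.png",np.hstack([cv2.resize(c["frame"][170:320,u:u+200],None,fx=4,fy=4,interpolation=cv2.INTER_CUBIC)[:,:] for c,u in((t,200),)])[:,:,::-1])
cv2.imwrite("pics/v12.png",np.hstack([cv2.resize(c["frame"][170:320,u:u+200],None,fx=4,fy=4,interpolation=cv2.INTER_CUBIC)[:,:] for c,u in((s,230),)])[:,:,::-1])
E
```

```text
time_s: 35.95
tcp_pos: [0.6305, -0.0, 0.2034]
ee_rot: [[0.992, -0.128, 0.007], [-0.128, -0.992, 0.0], [0.007, -0.001, -1.0]]
wrist_force: [0.5, 0.6, 1.7]
gripper_width: 0.878
time_s: 36.78
tcp_pos: [0.4477, 0.3214, 0.199]
ee_rot: [[0.992, -0.128, 0.001], [-0.128, -0.992, 0.001], [0.0, -0.001, -1.0]]
wrist_force: [1.4, 0.2, -0.6]
gripper_width: 1.003
[0.44703249 0.32393541 0.19901622]
(array([0.55761475, 0.0074597 ]), array([291.3, 245.3]), [19, 19, 282]) (array([0.56927676, 0.09635108]), array([247.4, 241.2]), [19, 18, 247])
(array([0.56058084, 0.00923561]), array([335.2, 226.5]), [17, 16, 226]) (array([0.56491549, 0.09695733]), array([371.5, 240.8]), [25, 24, 369])
```

View pics/v11.png

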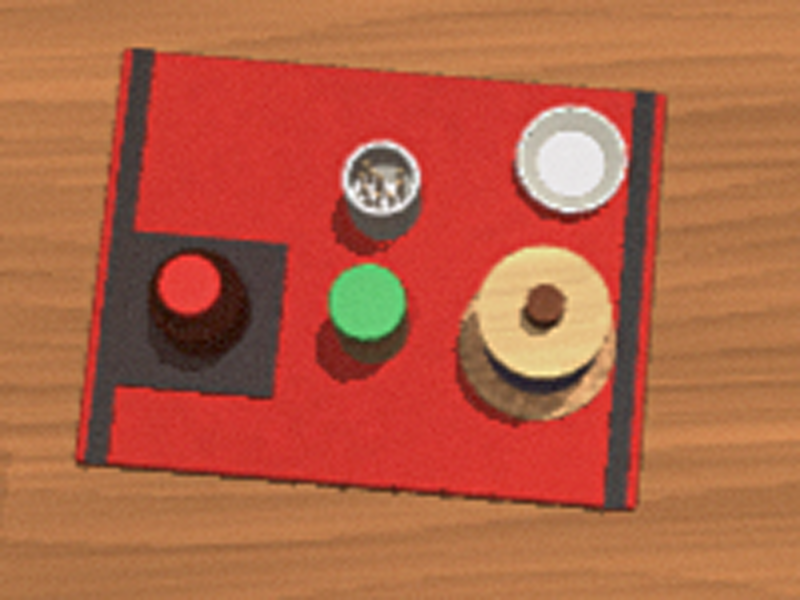

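View pics/v12.png

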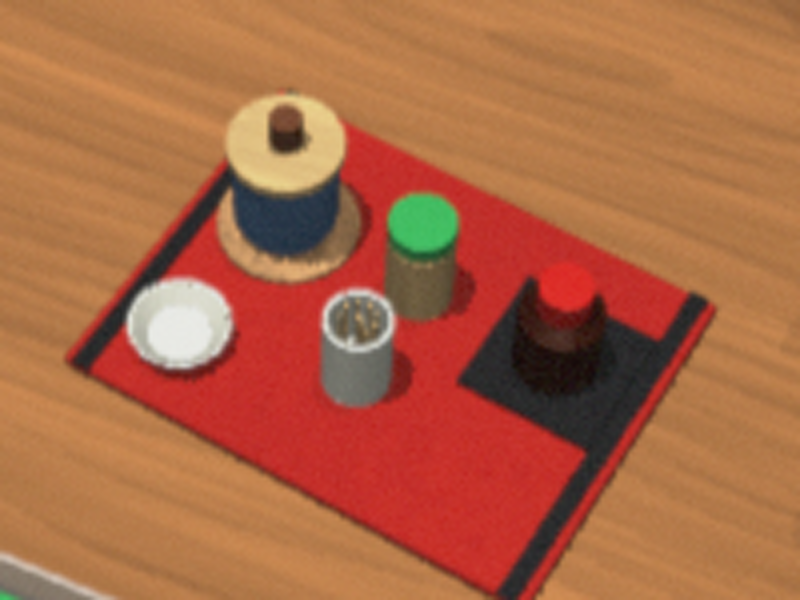

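Run:
```python
from h import *
t=cap("top");s=cap("scene")
th=np.radians(-7.4);x=np.array([np.cos(th),np.sin(th)]);y=np.array([-x[1],x[0]])
for c,o,L in((t,(200,170),dict(slate=None,hold=(381,178,.07),shak=(368,302,.082),bot=(190,284,.089),lid=(544.5,312,.092))),
             (s,(230,170),dict(hold=(359,319,.07),shak=(423.5,222,.082),bot=(567,287,.089),lid=(286,142,.092)))):
    P={k:ray(c,o[0]+v[0]/4-.4,o[1]+v[1]/4-.4,v[2])*1000 for k,v in L.items() if v}
    print({k:v.round(1).tolist() for k,v in P.items()})
    f=lambda d:(round(float(d@x),1),round(float(d@y),1))
    print("shaker-mid",f(P["shak"]-(P["lid"]+P["bot"])/2),"holder-shaker",f(P["hold"]-P["shak"]),"bot-lid",f(P["bot"]-P["lid"]))
```

```text
{'hold': [624.0, -2.0], 'shak': [556.5, 6.7], 'bot': [568.3, 95.8], 'lid': [545.5, -82.0]}
shaker-mid (-0.4, -0.3) holder-shaker (68.0, 0.1) bot-lid (-0.3, 179.2)
{'hold': [627.5, 0.7], 'shak': [561.5, 10.0], 'bot': [573.2, 98.9], 'lid': [550.0, -78.9]}
shaker-mid (-0.1, 0.0) holder-shaker (66.7, -0.8) bot-lid (0.1, 179.3)
```

```bash
python3 -m jog '{"rot":[[0,0,0],[0,0,0],[0,0,0]],"delta_pos":[[0,0,0],[0,0,0],[0,0,0]],"grip":[100,100,100]}'; python3 -c "
from station import finish_job
print(finish_job())"
```

```text
time_s: 37.23
tcp_pos: [0.4494, 0.3189, 0.1986]
ee_rot: [[0.991, -0.13, -0.0], [-0.13, -0.991, -0.0], [-0.0, 0.0, -1.0]]
wrist_force: [-0.3, -0.2, -0.2]
gripper_width: 1.0
the job is handed in; nothing more can be done
None
```

The tray is laid and the job handed in at about 37 s. I placed the things in the order asked: cup on the cork mat, lid on the cup, soy bottle on the slate mat, pepper shaker between them, and the nearer toothpick holder behind the shaker. I never reached for the salt jar or the sauce dish.

My last checks, with both cameras:
- **Mats and lid:** the cup and bottle are within about 2 mm of their mat centres, and the lid is about 1 mm off the cup's centre.
- **Shaker:** within 0.5 mm of midway between the cup and the bottle, and in line with them.
- **Toothpick holder:** straight behind the shaker within 1 mm, with about 27–28 mm of clear space, slightly under the 30 mm I aimed for.
- **Overall:** the last pictures show everything on the tray upright and released, and the arm was clear of it.

The two cameras disagreed by about 2–5 mm in absolute position. I judged centring by comparing each object with its mat or neighbours in the same view. I did not re-measure the salt jar at the end.

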